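# Cap the rivet jar and hold its sprung retaining arm open

## Robot

A 7-joint arm with a two-finger parallel gripper is mounted at the origin on the work surface. World frame = base frame: x ahead of the robot, y to its left, z up, the work surface at z = 0. Lengths are in m, angles in rad, forces in N, time in s.
With the tool pointing down it reaches from about 0.425 to 0.875 m from the base axis. Payload 4.7 kg.
Tool frame: the origin (TCP) lies on the centre line of the jaws, within the pads' length; the fingertips stand 19 mm ahead of it and the grasp point (between the pads) is the TCP; z points along the fingers, y is the line along which they close (so a half turn about z gives the same grasp; the last joint's range is limited). The gripper opens to 85 mm and grips with 20 to 120 N. Pads are 22 mm wide; open, the fingers measure 114 mm over their backs; the gripper's body (76 mm by 85 mm) begins 54 mm behind the grasp point. The pads swing forward as they close: fully open they stand 13 mm farther back than shut.
Start: joints at [1.258, 0.321, -0.07, 1.45, 0.023, 1.371, -0.057], TCP at [0.209, -0.616, 0.25] pointing down, gripper open.
Joint ranges: [-2.86, 2.86], [-0.3, 2.09], [-1.38, 1.24], [0.06, 2.45], [-1.56, 4.7], [0.09, 2.05], [-2.69, 2.69]. Speed limits (rad/s): [2.57, 2.57, 3.14, 3.14, 3.14, 3.14, 3.14].

## Interface

Orientations are given as a unit quaternion [x, y, z, w].
In Python, from rig import ctrl, eyes gives the robot as it stands (ctrl), with the cameras (eyes).
- The arm moves only by the tool nudge_tcp, called after ">>>" by a JSON object that holds its "op" and its "data", one argument or row to a line. Schema: {"type":"object","properties":{"rows":{"type":"string"},"finger_gap":{"type":"number"},"force":{"type":"number"},"only":{"type":"string"},"quiet":{"type":"boolean"},"lines":{"type":"string"}},"required":["rows"],"additionalProperties":false}. rows is a string of 1 to 20 rows, one to a line, with the numbers parted by commas; each row has 6 numbers: dx, dy, dz in m, then a rotation vector rx, ry, rz in rad; each row shifts and turns the commanded pose from where the row before left it, along the tool's axes as they then stand; what a row does not reach is not made up. A row lasts 1/12 s, in which the tool goes at most 0.0417 m and 0.125 rad, less where a joint would pass 70% of its speed; a pose out of reach is approached as far as the arm can. finger_gap is the finger opening in m, set as the call begins (left out keeps the last). The fingers move at their own pace and stop on an object; force is the grip in N (left out, the last holds). Time passes only in rows, so rows that do not move let the fingers close. The tool returns the time, the measured TCP pose, the force, the opening and the grip force at its end. only (a regular expression) keeps the lines of the reply that match it, lines (a string "A,B") keeps lines A to B, and quiet returns only ok. Input that does not fit is refused with a message, and nothing moves.
- ctrl.observe(): the state, without advancing time (a new reading comes with each control period).
- eyes.camera(name): name is "scene" or "top" or "wrist"; returns a dict with "pixels" (384x512x3 uint8, red, green, blue), "intrinsics" (3x3 intrinsics, pixels), "xyz" and "rotation" of the camera in the world. Camera axes: x right, y up, looking along -z (the intrinsics and any distortion apply to the point x, -y, -z); pixel columns grow to the right and rows downward; lengths in m; the calibration is good to about 2 mm. The wrist camera is an equidistant fisheye: a pixel r from the principal point sees the ray r / f radians off the axis. A picture is of the moment at which its call begins. There is no depth.
- ctrl.hand_in(): hands the job in; it is judged then, once.
The state is a dict: "clock": time; "qpos": joint angles; "joint_velocities": joint speeds; "joint_torque": joint torques, N m; "position": TCP position; "orientation": TCP orientation; "wrist_force": force on the tool from outside, world axes, zero at the start; "ft_torque": the same for the moment, N m; "finger_gap": finger opening in m; "grasp_force": force on a finger pad.
Only numpy, scipy, OpenCV 4.12 (cv2) and the standard library are available. Lean on these libraries where they do the work, as an engineer would, in place of code of your own. Each camera call takes 0.05 s, during which the arm holds its last target. There are 200 camera calls.

## Task

The amber rivet jar in the grey bench holder is ready to be swapped. First screw its black cap fully home (clockwise seen from above, until the red end of the grip bar lines up with the red fin on the jar); then take the orange peg of the brass retaining arm and swing the arm away from the jar, towards the robot, against its spring all the way to its stop, and finish holding it there with the fingers so that a colleague can lift the jar out. Do not let go of the arm at the end, and leave the other things on the table where they are.

Things in the scene. Friction and masses are not known exactly. Their poses are not given: they have to be found in the camera images.
- holder: Fixed bench holder: grey base plate 200 x 220 x 12 mm. Origin: on the table under the jar's axis; z up; x points from the brass arm through the jar to the red fin (at x = +40 mm). Its yaw varies up to 0.45 rad. The amber jar, 70 mm in diameter, top at z = 95 mm, is held firmly in it. Two black stop posts, 10 mm thick, top at z = 64 mm, stand beside the arm's rest and end positions.
- cap (a joint): Turn of the jar's screw cap about the vertical jar axis, rad: 0 = fully home (hard stop), grows anticlockwise seen from above as it is unscrewed. It starts between 0.6 and 1.25. It turns with a steady friction of about 0.12 N m, stays where left, does not rise and cannot come off.
- cap_grip (a point): Centre of the cap's grip bar, on the jar axis, 125 mm above the table. The black cap is a disc 68 mm in diameter from z = 95 to 113 mm; on it stands the grey grip bar 52 mm long, 12 mm wide, from z = 113 to 137 mm, one end red. This frame's x axis runs along the bar to the red end; at joint 0 it is the holder's x axis.
- gate (a joint): Turn of the brass retaining arm about its vertical pivot, rad: 0 = at rest across the front of the jar, 0.8 = at its stop; grows anticlockwise seen from above, the peg swinging towards the holder's -x. A spring always pulls it back: about 3 N at the peg at 0, 7 N at 0.8. The arm is a bar 14 mm wide from z = 51 to 63 mm.
- gate_peg (a point): Point on the axis of the orange upright peg at the arm's end, 95 mm above the table. The peg is a cylinder 14 mm in diameter from z = 61 to 113 mm, 135 mm from the pivot axis. Its axes are those of the arm: y radially outwards from the pivot, -x the direction in which it swings open.
- gate_pivot (a point): Point on the arm's vertical pivot axis, 95 mm above the table, fixed to the holder at x = -50, y = -75 mm of its frame.
- bag_left: Bystander: lime box handbag 90 x 190 x 140 mm with a wrapped handle up to 190 mm, origin under its centre.
- bag_right: Bystander: lime box handbag like the other, origin under its centre.
- tape_roll: Bystander: tan tape roll lying flat, 104 mm in diameter, 24 mm high, origin under its centre.
- hammer: Bystander: hammer with a wooden handle and steel head lying on the table, 260 mm long, 26 mm high, origin under the middle of its length.
- spare_jar: Bystander: loose closed amber jar, 66 mm in diameter, 85 mm high, no holder; not the jar to be capped. Origin under its centre.
- clasp: Bystander: brass bag clasp lying flat beside the holder, about 55 x 44 x 8 mm, origin under its plate.
- spool: Bystander: white spool standing beside the holder, 40 mm in diameter, 42 mm high, origin under its centre.

How it is judged:
By the outcome, as a careful person would: the job done as asked, in the order asked, and still so for the second after the job is handed in, while the arm keeps its last pose, push and grip.
It also fails if it takes over 45 s, if anything falls off the work surface, if the arm or the gripper's body presses on something with over 40 N, if the wrist force passes 120 N, or if a joint passes its speed limit or range.

## Working session

There is one attempt and no reset: what is moved stays moved. The work goes in short steps, Python scripts to look and compute and a tool call to move; the robot and the scene stay as the last step left them, time stands still between calls to the robot, and variables do not carry over. Pictures are saved under pics/ and viewed, at most 10 in all, crops included, and the job is handed in when it is done.

```bash
ls; mkdir -p pics; python3 - <<'E'
from rig import ctrl, eyes
import cv2,numpy as np
np.set_printoptions(precision=4,suppress=True)
o=ctrl.observe();print({k:np.round(v,3) for k,v in o.items()})
for n in("top","scene"):
    c=eyes.camera(n);cv2.imwrite(f"pics/{n}0.png",c["pixels"][:,:,::-1]);print(n,c["intrinsics"],c["xyz"],c["rotation"],[k for k in c])
E
```

```text
pics
rig.py
{'clock': np.float64(0.0), 'qpos': array([ 1.258,  0.322, -0.07 ,  1.452,  0.023,  1.371, -0.057]), 'joint_velocities': array([-0.   , -0.   , -0.001, -0.002,  0.001,  0.001,  0.   ]), 'joint_torque': array([ -0.001, -49.358,  -0.383, -31.433,   0.013,   0.011,  -0.   ]), 'position': array([ 0.208, -0.615,  0.249]), 'orientation': array([ 0.987,  0.163, -0.   , -0.001]), 'wrist_force': array([-0.44 , -0.121,  0.907]), 'ft_torque': array([ 0.023, -0.026,  0.016]), 'grasp_force': np.float64(0.0), 'finger_gap': np.float64(0.085)}
top [[494.0847   0.     255.6443]
 [  0.     494.0847 186.3067]
 [  0.       0.       1.    ]] [0.3407 0.021  1.7882] [-0.0335  0.046   0.7109 -0.7009] ['pixels', 'intrinsics', 'xyz', 'rotation']
scene [[383.1515   0.     252.6277]
 [  0.     383.1515 191.2792]
 [  0.       0.       1.    ]] [1.0553 0.3597 0.9535] [0.1483 0.2754 0.8374 0.4483] ['pixels', 'intrinsics', 'xyz', 'rotation']
```

View pics/top0.png

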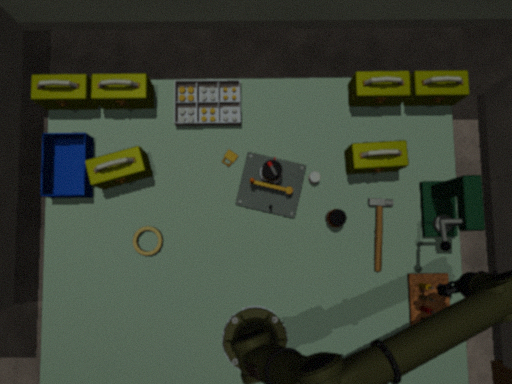

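View pics/scene0.png

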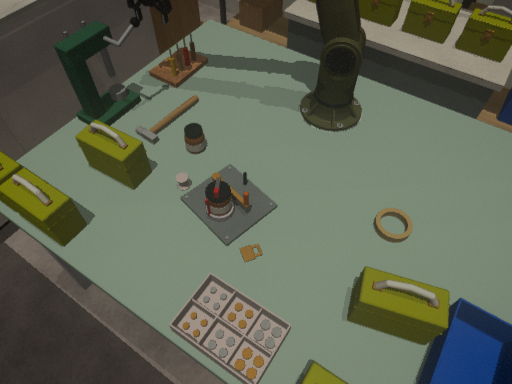

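```bash
python3 - <<'E'
import cv2,numpy as np
a=cv2.imread("pics/top0.png")[145:221,230:331];b=cv2.imread("pics/scene0.png")[160:245,175:280]
a=cv2.resize(a,(500,376),interpolation=cv2.INTER_CUBIC);a=np.clip(a*1.5,0,255).astype('uint8')
b=cv2.resize(b,None,fx=3.8,fy=3.8,interpolation=cv2.INTER_CUBIC)[:376,:300]
b=cv2.resize(cv2.imread("pics/scene0.png")[165:240,185:245],(300,375),interpolation=cv2.INTER_CUBIC)
cv2.imwrite("pics/crop0.png",np.hstack([a[:375],b]))
E
```

```text
(no output)
```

View pics/crop0.png

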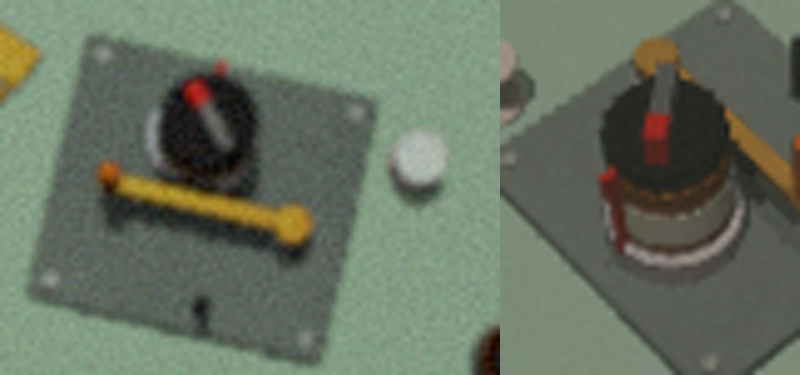

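```bash
cat > h.py <<'E'
import numpy as np
from scipy.spatial.transform import Rotation as R
np.set_printoptions(precision=4,suppress=True)
def ray(c,u,v):
    K=c["intrinsics"];d=np.array([(u-K[0,2])/K[0,0],-(v-K[1,2])/K[1,1],-1.])
    return np.array(c["xyz"]),R.from_quat(c["rotation"]).apply(d)
def onz(c,u,v,z):
    p,d=ray(c,u,v);return p+d*(z-p[2])/d[2]
def tri(rs):
    A=0;b=0
    for p,d in rs:
        d=d/np.linalg.norm(d);M=np.eye(3)-np.outer(d,d);A=A+M;b=b+M@p
    return np.linalg.solve(A,b)
E
python3 - <<'E'
from rig import ctrl, eyes
from h import *
import cv2
c=eyes.camera("top");s=eyes.camera("scene")
f=lambda u,v,z:onz(c,230+(u+.5)*101/500-.5,145+(v+.5)*76/376-.5,z)
g=lambda u,v,z:onz(s,185+(u-500+.5)/5-.5,165+(v+.5)/5-.5,z)
q=[f(*p,.012) for p in((88,37),(378,97),(322,363),(30,297))]
print("corners",q); e=[q[0]-q[1],q[3]-q[2],q[0]-q[3],q[1]-q[2]]
print([np.linalg.norm(x) for x in e],[np.arctan2(x[1],x[0]) for x in e])
a,b=f(197,93,.137),f(230,148,.137);print("bar",a,b,(a+b)/2,np.arctan2(*(a-b)[1::-1]))
a2,b2=g(657,126,.137),g(667,68,.137);print("bar scene",a2,b2,(a2+b2)/2,np.arctan2(*(a2-b2)[1::-1]))
for nm,cam,u0,v0,u1,v1 in(("top",c,230,145,331,221),("scene",s,185,165,250,240)):
    P=cam["pixels"][v0:v1,u0:u1];h=cv2.cvtColor(P,cv2.COLOR_RGB2HSV).astype(int)
    for n,m in(("red",((h[...,0]<5)|(h[...,0]>174))&(h[...,1]>170)&(h[...,2]>70)),("orange",(h[...,0]>=5)&(h[...,0]<13)&(h[...,1]>170)&(h[...,2]>90)),("brass",(h[...,0]>=14)&(h[...,0]<24)&(h[...,1]>140)&(h[...,2]>80))):
        k,l,st,ce=cv2.connectedComponentsWithStats(m.astype('uint8'),connectivity=8)
        for i in range(1,k):
            if st[i,4]>2: print(nm,n,st[i],ce[i]+[u0,v0],"@.137",onz(cam,*(ce[i]+[u0,v0]),.137)[:2],"@.113",onz(cam,*(ce[i]+[u0,v0]),.113)[:2])
pk,pv=f(108,173,.113),f(293,224,.063);print("peg",pk,"pivot",pv,np.linalg.norm((pk-pv)[:2]),np.arctan2(*(pk-pv)[1::-1])-np.pi/2)
E
```

```text
corners [array([0.667 , 0.0162, 0.012 ]), array([ 0.6196, -0.1965,  0.012 ]), array([ 0.4246, -0.1506,  0.012 ]), array([0.4756, 0.061 , 0.012 ])]
[np.float64(0.21797861785935455), np.float64(0.21759051578344593), np.float64(0.19656722140283134), np.float64(0.20040357856759486)] [np.float64(1.3517244547175788), np.float64(1.3341133756730228), np.float64(-0.22949208943101196), np.float64(-0.23139771342649249)]
bar [ 0.6043 -0.0574  0.137 ] [ 0.5661 -0.0792  0.137 ] [ 0.5852 -0.0683  0.137 ] 0.5185798558990451
bar scene [ 0.6024 -0.057   0.137 ] [ 0.5679 -0.0761  0.137 ] [ 0.5852 -0.0666  0.137 ] 0.5058711500899186
top red [38 16  4  5 14] [269.4286 163.    ] @.137 [ 0.6057 -0.0575] @.113 [ 0.6095 -0.0587]
top brass [ 0  6  7  9 23] [233.087  155.1304] @.137 [0.6342 0.0651] @.113 [0.6384 0.0657]
top brass [ 0 13  4  6 13] [231.3846 160.4615] @.137 [0.616 0.071] @.113 [0.62   0.0717]
top brass [22 33  1  3  3] [252. 179.] @.137 [0.5519 0.0022] @.113 [0.5549 0.0019]
top brass [24 35  4  5 10] [255.3 181.9] @.137 [ 0.5419 -0.0088] @.113 [ 0.5448 -0.0092]
top brass [30 37  4  4 10] [261.8 183.6] @.137 [ 0.5358 -0.0305] @.113 [ 0.5387 -0.0313]
top brass [35 39 28 10 99] [281.1212 188.1818] @.137 [ 0.5195 -0.0953] @.113 [ 0.5221 -0.097 ]
scene red [29 23  5  5 23] [215.8261 189.8696] @.137 [ 0.6029 -0.0573] @.113 [ 0.5896 -0.0695]
scene red [20 34  3  2  4] [206.25 199.75] @.137 [ 0.6424 -0.0587] @.113 [ 0.6303 -0.071 ]
scene orange [59 27  4  4 14] [245.5    193.2857] @.137 [0.5684 0.0146] @.113 [0.5541 0.0045]
scene brass [27  8  9  7 39] [215.4103 175.4872] @.137 [ 0.5643 -0.0877] @.113 [ 0.5498 -0.1008]
scene brass [36 14  2  2  3] [221.3333 179.6667] @.137 [ 0.567  -0.0656] @.113 [ 0.5526 -0.0781]
scene brass [45 22 19 20 82] [238.1098 196.7439] @.137 [0.5884 0.0048] @.113 [ 0.5747 -0.0056]
peg [0.553 0.004 0.113] pivot [ 0.5211 -0.1274  0.063 ] 0.13516961048995707 -0.23816388985862358
```

The overhead view shows the jar axis at about (0.586, -0.067), holder yaw about -0.232 and cap about 0.74. The peg sits at (0.553, 0.004), to the left of the jar. First I move over the cap.

```bash
cat >> h.py <<'E'
def to(o,x,y,z,th):
    r=R.from_quat(o["orientation"]);t=r.as_matrix()[:,0];a=np.arctan2(t[1],t[0])
    d=r.inv().apply(np.array([x,y,z])-o["position"]);w=(a-th+np.pi/2)%np.pi-np.pi/2
    print("theta",a,"tool delta",d,"rz(tool)",w,"q7",o["qpos"][6],"F",np.array(o["wrist_force"]),"M",np.array(o["ft_torque"]),"gap",o["finger_gap"],"t",o["clock"])
E
```

>>> {"op": "nudge_tcp", "data": {
  "rows": "0.03,-0.022,0,0,0,0\n0.03,-0.022,0,0,0,0\n0.03,-0.022,0,0,0,0\n0.03,-0.022,0,0,0,0\n0.03,-0.022,0,0,0,0\n0.03,-0.022,0,0,0,0\n0.03,-0.022,0,0,0,0\n0.03,-0.022,0,0,0,0\n0.03,-0.022,0,0,0,0\n0.03,-0.022,0,0,0,0\n0.03,-0.022,0,0,0,0\n0.03,-0.022,0,0,0,0\n0.03,-0.022,0,0,0,0\n0.03,-0.022,0,0,0,0\n0.03,-0.022,0,0,0,0\n0.03,-0.022,0,0,0,0\n0.03,-0.022,0,0,0,0\n0,0,0,0,0,0",
  "finger_gap": 0.05
}}

```text
clock: 1.7
position: [0.5747, -0.0882, 0.2504]
orientation: [0.986, 0.168, 0.002, -0.003]
wrist_force: [-0.8, 0.5, -0.5]
finger_gap: 0.0497
grasp_force: 0.0
```

```bash
python3 - <<'E'
from rig import ctrl, eyes
from h import *
import cv2
to(ctrl.observe(),.586,-.067,.25,.512)
c=eyes.camera("wrist");cv2.imwrite("pics/w1.png",c["pixels"][:,:,::-1]);print(c["intrinsics"],c["xyz"],c["rotation"])
E
```

```text
theta 0.33830186619739816 tool delta [ 0.0177 -0.0162  0.0005] rz(tool) -0.1736981338026018 q7 -1.2073985284255282 F [-0.7808  0.5287 -0.4762] M [0.0644 0.0354 0.0122] gap 0.04970853374174513 t 1.7
[[297.3186   0.     259.5515]
 [  0.     297.3186 189.1493]
 [  0.       0.       1.    ]] [ 0.6436 -0.0639  0.3733] [-0.1166  0.0853 -0.5717  0.8077]
```

View pics/w1.png

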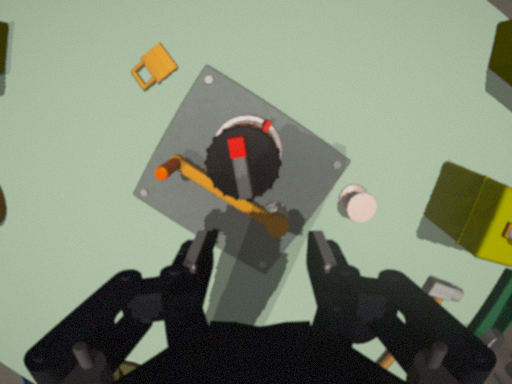

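The wrist view confirms it: bar with its red end at (236,148), peg top at (162,172), pivot at (276,224), fin at (267,127). I refine the estimate with these.

```bash
cat >> h.py <<'E'
def wz(c,u,v,z):
    K=c["intrinsics"];a=np.array([u-K[0,2],v-K[1,2]])/K[0,0];r=np.linalg.norm(a)
    d=np.array([a[0]/r*np.sin(r),-a[1]/r*np.sin(r),-np.cos(r)]);d=R.from_quat(c["rotation"]).apply(d);p=np.array(c["xyz"])
    return p+d*(z-p[2])/d[2]
E
python3 - <<'E'
from rig import ctrl, eyes
from h import *
import cv2
c=eyes.camera("wrist");P=c["pixels"];h=cv2.cvtColor(P,cv2.COLOR_RGB2HSV).astype(int)
def blob(m,u0,v0,u1,v1):
    k=np.zeros(m.shape,'uint8');k[v0:v1,u0:u1]=m[v0:v1,u0:u1];n,l,s,ce=cv2.connectedComponentsWithStats(k);i=1+np.argmax(s[1:,4]);return s[i],ce[i],l==i
red=((h[...,0]<5)|(h[...,0]>174))&(h[...,1]>170)&(h[...,2]>150)
s,ce,m=blob(red,220,130,255,170);print(s,ce,cv2.minAreaRect(np.argwhere(m)[:,::-1].astype(np.float32)))
p=P[172:195,230:262].astype(int);
dark=(P.max(2)<45);s2,ce2,m2=blob(dark,195,110,292,205);print("cap",s2,cv2.fitEllipse(cv2.convexHull(np.argwhere(m2)[:,::-1])))
(e,_,_)=cv2.fitEllipse(cv2.convexHull(np.argwhere(m2)[:,::-1]));print("capc",wz(c,*e,.108))
# grey bar top
for v in range(162,200,6):
    print(v,[int(x) for x in P[v,226:262].mean(1)])
print("redc",wz(c,*ce,.137),"peg",wz(c,162,172,.113),"piv",wz(c,276,224,.063),"fin",wz(c,267,127,.095))
q=[wz(c,*p,.012) for p in((207,65),(350,161),(266,274),(133,194))];print(q,[np.arctan2(*(d)[1::-1]) for d in(q[0]-q[3],q[1]-q[2])])
E
```

```text
[223 133  19  22 323] [231.8762 143.4985] ((231.8159942626953, 143.48800659179688), (20.035171508789062, 16.099693298339844), 79.69515228271484)
cap [247 157  30  39 457] ((259.1388854980469, 172.6692657470703), (23.466903686523438, 48.37483215332031), 32.971370697021484)
capc [ 0.5814 -0.0878  0.108 ]
162 [42, 49, 71, 92, 107, 118, 115, 114, 116, 123, 123, 126, 124, 122, 119, 104, 84, 63, 48, 46, 40, 44, 44, 43, 44, 43, 43, 42, 43, 44, 37, 38, 42, 41, 39, 42]
168 [42, 41, 41, 65, 88, 107, 110, 115, 117, 118, 119, 119, 118, 120, 122, 115, 101, 88, 64, 47, 38, 37, 43, 37, 39, 39, 42, 38, 36, 35, 36, 40, 40, 40, 34, 39]
174 [38, 42, 37, 39, 60, 84, 105, 110, 115, 116, 120, 117, 115, 118, 114, 110, 108, 94, 76, 59, 47, 42, 36, 38, 43, 38, 35, 36, 39, 40, 34, 33, 42, 37, 46, 40]
180 [44, 38, 42, 35, 39, 51, 72, 86, 92, 100, 98, 98, 99, 101, 97, 96, 99, 95, 90, 76, 59, 48, 40, 37, 39, 40, 36, 37, 40, 37, 40, 36, 40, 38, 38, 35]
186 [38, 36, 38, 36, 39, 38, 49, 68, 81, 91, 93, 96, 96, 96, 94, 98, 96, 96, 98, 88, 80, 61, 41, 43, 39, 33, 36, 38, 36, 34, 37, 38, 33, 36, 40, 33]
192 [62, 48, 44, 38, 31, 25, 37, 44, 60, 86, 92, 97, 92, 94, 97, 94, 96, 90, 99, 93, 90, 77, 53, 36, 36, 35, 50, 58, 61, 57, 53, 57, 71, 96, 106, 107]
198 [129, 132, 134, 133, 134, 124, 126, 125, 131, 132, 131, 133, 137, 134, 129, 122, 111, 94, 75, 59, 52, 50, 45, 59, 80, 85, 92, 97, 104, 106, 108, 102, 107, 105, 107, 105]
redc [ 0.6037 -0.0571  0.137 ] peg [ 0.5539 -0.0015  0.113 ] piv [ 0.521  -0.1289  0.063 ] fin [ 0.6223 -0.0813  0.095 ]
[array([0.6655, 0.0081, 0.012 ]), array([ 0.6126, -0.1991,  0.012 ]), array([ 0.4226, -0.1531,  0.012 ]), array([0.4761, 0.0574, 0.012 ])] [np.float64(-0.2547609842274464), np.float64(-0.23777020993020087)]
```

>>> {"op": "nudge_tcp", "data": {
  "rows": "0.017,-0.016,0,0,0,0\n0,0,0,0,0,-0.087\n0,0,0,0,0,-0.087\n0,0,0.03,0,0,0\n0,0,0.03,0,0,0\n0,0,0,0,0,0\n0,0,0,0,0,0",
  "finger_gap": 0.05
}}

```text
clock: 2.38
position: [0.5809, -0.0788, 0.189]
orientation: [0.969, 0.247, -0.002, -0.0]
wrist_force: [0.7, 0.5, 0.5]
finger_gap: 0.05
grasp_force: 0.0
```

```bash
python3 - <<'E'
from rig import ctrl, eyes
from h import *
import cv2
to(ctrl.observe(),.5855,-.0675,.137,.512)
c=eyes.camera("wrist");cv2.imwrite("pics/w2.png",c["pixels"][:,:,::-1])
E
```

```text
theta 0.4984329035683108 tool delta [ 0.0097 -0.0076  0.052 ] rz(tool) -0.013567096431689185 q7 -1.0987341226952487 F [0.721  0.5307 0.4668] M [-0.0069 -0.0198  0.0178] gap 0.04997709122784638 t 2.3833
```

View pics/w2.png

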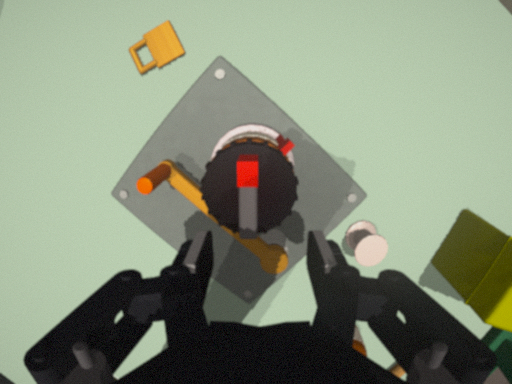

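The bar stands upright in the image at (248,195), so the jaws are parallel to it and about 7 mm off sideways. I correct that, descend and grip.

>>> {"op": "nudge_tcp", "data": {
  "rows": "0.01,-0.0075,0,0,0,-0.013\n0,0,0.026,0,0,0\n0,0,0.026,0,0,0\n0,0,0,0,0,0\n0,0,0,0,0,0",
  "finger_gap": 0.05
}}

```text
clock: 2.85
position: [0.5879, -0.0651, 0.1389]
orientation: [0.967, 0.254, -0.0, -0.0]
wrist_force: [0.3, 0.5, 0.4]
finger_gap: 0.0501
grasp_force: 0.0
```

>>> {"op": "nudge_tcp", "data": {
  "rows": "0,0,0,0,0,0\n0,0,0,0,0,0\n0,0,0,0,0,0\n0,0,0,0,0,0\n0,0,0,0,0,0",
  "finger_gap": 0.0,
  "force": 50
}}

```text
clock: 3.27
position: [0.5889, -0.0656, 0.1403]
orientation: [0.967, 0.254, 0.001, 0.001]
wrist_force: [-1.0, 1.2, 5.5]
finger_gap: 0.0108
grasp_force: 49.7
```

```bash
python3 - <<'E'
from rig import ctrl, eyes
from h import *
to(ctrl.observe(),.5855,-.0675,.137,-.235)
E
```

```text
theta 0.5135111342648064 tool delta [-0.0039 -0.      0.0033] rz(tool) 0.7485111342648065 q7 -1.1332644838214854 F [-0.9701  1.2072  5.4792] M [ 0.0648  0.239  -0.1115] gap 0.010792152846600876 t 3.2667
```

>>> {"op": "nudge_tcp", "data": {
  "rows": "0,0,0,0,0,0\n-0.0035,0,0,0,0,0\n0,0,0,0,0,0",
  "finger_gap": 0.03
}}

```text
clock: 3.52
position: [0.584, -0.068, 0.1381]
orientation: [0.967, 0.254, -0.0, 0.0]
wrist_force: [-0.0, -0.1, -1.1]
finger_gap: 0.03
grasp_force: 0.0
```

>>> {"op": "nudge_tcp", "data": {
  "rows": "0,0,0,0,0,0\n0,0,0,0,0,0\n0,0,0,0,0,0",
  "finger_gap": 0.0,
  "force": 60
}}

```text
clock: 3.77
position: [0.5846, -0.068, 0.1383]
orientation: [0.967, 0.254, -0.0, 0.0]
wrist_force: [-0.9, -1.0, 1.0]
finger_gap: 0.0102
grasp_force: 62.1
```

>>> {"op": "nudge_tcp", "data": {
  "rows": "0,0,0,0,0,0.12\n0,0,0,0,0,0.12\n0,0,0,0,0,0.12"
}}

```text
clock: 4.02
position: [0.5842, -0.0669, 0.1383]
orientation: [0.997, 0.074, -0.001, -0.0]
wrist_force: [-2.2, 0.3, 2.1]
finger_gap: 0.0106
grasp_force: 62.3
```

```bash
python3 - <<'E'
from rig import ctrl, eyes
from h import *
to(ctrl.observe(),.5855,-.0675,.137,-.235)
E
```

```text
theta 0.14854611091410316 tool delta [0.0012 0.0007 0.0013] rz(tool) 0.3835461109141032 q7 -1.4779119571969754 F [-2.2157  0.2661  2.0506] M [0.2516 0.3964 0.1418] gap 0.010616028632959794 t 4.0167
```

>>> {"op": "nudge_tcp", "data": {
  "rows": "0,0,0,0,0,0.12\n0,0,0,0,0,0.12\n0,0,0,0,0,0.12\n0,0,0,0,0,0"
}}

```text
clock: 4.35
position: [0.5843, -0.0658, 0.1383]
orientation: [0.995, -0.104, -0.001, -0.001]
wrist_force: [-2.0, 3.1, 2.0]
finger_gap: 0.0107
grasp_force: 62.3
```

```bash
python3 -c "
from rig import ctrl, eyes
from h import *
to(ctrl.observe(),.5855,-.0675,.137,-.235)"
```

```text
theta -0.20799821982367864 tool delta [0.0015 0.0014 0.0013] rz(tool) 0.027001780176321377 q7 -1.821197686274035 F [-2.0168  3.1309  1.9782] M [ 0.667   0.4279 -0.1154] gap 0.010696759893452559 t 4.35
```

>>> {"op": "nudge_tcp", "data": {
  "rows": "0,0,0,0,0,0.04\n0,0,0,0,0,0.04\n0,0,0,0,0,0"
}}

```text
clock: 4.6
position: [0.5843, -0.0657, 0.1383]
orientation: [0.99, -0.14, -0.001, -0.0]
wrist_force: [-2.9, 3.8, 3.0]
finger_gap: 0.0107
grasp_force: 63.3
```

```bash
python3 -c "
from rig import ctrl, eyes
from h import *
to(ctrl.observe(),.5855,-.0675,.137,-.235)"
```

```text
theta -0.2802292437114548 tool delta [0.0016 0.0014 0.0013] rz(tool) -0.04522924371145476 q7 -1.8915824393633007 F [-2.9194  3.7799  3.0479] M [0.7944 0.5129 0.8469] gap 0.010674257686564227 t 4.6
```

The moment jumped from about 0.1 to 0.85 N m, so the cap is on its stop. One more small press, then release, lift and check.

>>> {"op": "nudge_tcp", "data": {
  "rows": "0,0,0,0,0,0.04\n0,0,0,0,0,0\n0,0,0,0,0,-0.03\n0,0,0,0,0,0"
}}

```text
clock: 4.93
position: [0.5844, -0.0657, 0.1383]
orientation: [0.99, -0.144, -0.001, -0.001]
wrist_force: [-2.1, 5.1, 3.1]
finger_gap: 0.0104
grasp_force: 64.7
```

>>> {"op": "nudge_tcp", "data": {
  "rows": "0,0,0,0,0,0\n0,0,0,0,0,0\n0,0,-0.035,0,0,0\n0,0,-0.035,0,0,0\n0,0,0,0,0,0\n0,0,0,0,0,0",
  "finger_gap": 0.05
}}

```text
clock: 5.43
position: [0.5866, -0.069, 0.211]
orientation: [0.989, -0.148, 0.003, 0.001]
wrist_force: [-1.2, 0.2, -1.1]
finger_gap: 0.0498
grasp_force: 0.0
```

```bash
python3 - <<'E'
from rig import ctrl, eyes
from h import *
import cv2
to(ctrl.observe(),.5515,.002,.2,-.235+np.pi/2)
c=eyes.camera("wrist");cv2.imwrite("pics/w3.png",c["pixels"][:,:,::-1])
E
```

```text
theta -0.2978738702997342 tool delta [-0.0545 -0.0575  0.0106] rz(tool) 1.5079224564951623 q7 -1.8818622295533285 F [-1.1826  0.2274 -1.0845] M [-0.      0.0214 -0.0363] gap 0.049794364964059465 t 5.4333
```

View pics/w3.png

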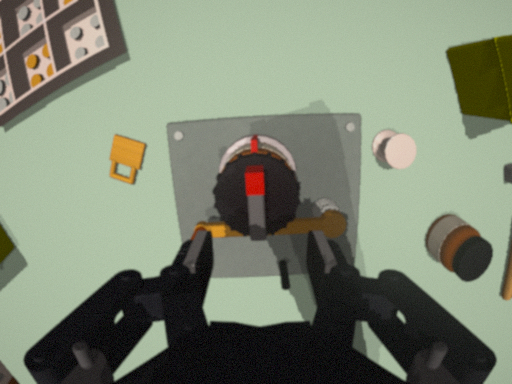

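Bar (red end at 255,180) and fin (255,147) are in line: the cap is home. Now I turn the jaws a quarter turn and move over the peg.

>>> {"op": "nudge_tcp", "data": {
  "rows": "0,0,0,0,0,-0.125\n0,0,0,0,0,-0.125\n0,0,0,0,0,-0.125\n0,0,0,0,0,-0.125\n0,0,0,0,0,-0.125\n0,0,0,0,0,-0.125\n0,0,0,0,0,-0.125\n0,0,0,0,0,-0.125\n0,0,0,0,0,-0.125\n0,0,0,0,0,-0.125\n0,0,0,0,0,-0.125\n0,0,0,0,0,-0.125\n0,0,0,0,0,-0.125\n0.02,-0.026,0,0,0,0\n0.02,-0.025,0,0,0,0\n0,0,0,0,0,0\n0,0,0,0,0,0\n0,0,0,0,0,0",
  "finger_gap": 0.05
}}

```text
clock: 6.98
position: [0.5445, -0.0174, 0.2074]
orientation: [0.787, 0.616, -0.001, 0.0]
wrist_force: [-0.1, -0.7, 0.3]
finger_gap: 0.0502
grasp_force: 0.0
```

```bash
python3 - <<'E'
from rig import ctrl, eyes
from h import *
import cv2
c=eyes.camera("wrist");P=c["pixels"];cv2.imwrite("pics/w4.png",P[:,:,::-1])
to(ctrl.observe(),.5515,.002,.2,-.235+np.pi/2)
h=cv2.cvtColor(P,cv2.COLOR_RGB2HSV).astype(int)
m=(h[...,0]>=4)&(h[...,0]<14)&(h[...,1]>180)&(h[...,2]>170)
n,l,s,ce=cv2.connectedComponentsWithStats(m.astype('uint8'))
for i in range(1,n):
    if s[i,4]>15: print(s[i],ce[i],wz(c,*ce[i],.113))
E
```

```text
theta 1.3272957534957512 tool delta [0.0208 0.0018 0.0075] rz(tool) -0.008500573299145442 q7 -0.35347649116660335 F [-0.5859 -0.3284 -1.2932] M [ 0.0105 -0.0094  0.0333] gap 0.04974651401159893 t 7.0333
[256 165  17  12  43] [263.     173.1163] [0.5514 0.0025 0.113 ]
```

View pics/w4.png

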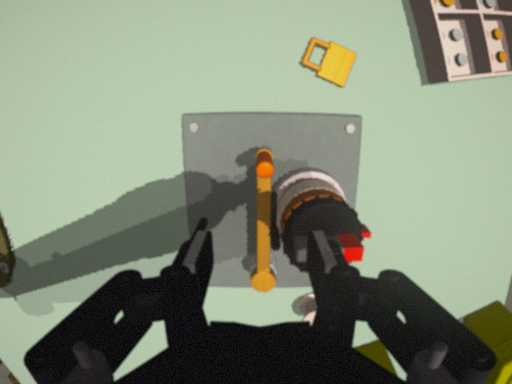

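Peg top is at (264,170), world (0.551, 0.0025), with the jaws along the arm. I shift 21 mm and descend.

>>> {"op": "nudge_tcp", "data": {
  "rows": "0.021,0.002,0,0,0,-0.008\n0,0,0,0,0,0\n0,0,0.03,0,0,0\n0,0,0.03,0,0,0\n0,0,0,0,0,0\n0,0,0,0,0,0",
  "finger_gap": 0.05
}}

```text
clock: 7.53
position: [0.5506, 0.0025, 0.1469]
orientation: [0.785, 0.619, -0.001, -0.001]
wrist_force: [-0.2, 0.6, 0.7]
finger_gap: 0.0502
grasp_force: 0.0
```

```bash
python3 - <<'E'
from rig import ctrl, eyes
from h import *
to(ctrl.observe(),.5514,.0023,.096,-.235+np.pi/2)
E
```

```text
theta 1.3359748230642796 tool delta [-0.      0.0011  0.0509] rz(tool) 0.00017849626938293284 q7 -0.42539671413293473 F [-0.1875  0.5727  0.6681] M [0.0552 0.0081 0.0298] gap 0.050167092006177104 t 7.5333
```

>>> {"op": "nudge_tcp", "data": {
  "rows": "0,0.001,0.025,0,0,0\n0,0,0.025,0,0,0\n0,0,0,0,0,0\n0,0,0,0,0,0",
  "finger_gap": 0.05
}}

```text
clock: 7.87
position: [0.5529, 0.0029, 0.0991]
orientation: [0.785, 0.62, -0.0, -0.0]
wrist_force: [-0.2, -0.0, 0.1]
finger_gap: 0.0497
grasp_force: 0.0
```

>>> {"op": "nudge_tcp", "data": {
  "rows": "0,0,0,0,0,0\n0,0,0,0,0,0\n0,0,0,0,0,0\n0,0,0,0,0,0\n0,0,0,0,0,0",
  "finger_gap": 0.0,
  "force": 60
}}

```text
clock: 8.28
position: [0.5536, 0.0034, 0.1003]
orientation: [0.785, 0.62, 0.001, 0.001]
wrist_force: [-1.1, 0.1, 6.5]
finger_gap: 0.0125
grasp_force: 58.4
```

```bash
python3 - <<'E'
from rig import ctrl, eyes
from h import *
to(ctrl.observe(),.5514,.0023,.096,-.235+np.pi/2)
E
```

```text
theta 1.3367956539975308 tool delta [-0.0016 -0.0019  0.0043] rz(tool) 0.0009993272026340705 q7 -0.4623727845170645 F [-1.1118  0.0958  6.4754] M [0.0176 0.3961 0.0377] gap 0.012520045667658871 t 8.2833
```

Gripped: the 12.5 mm gap matches the peg. Now the arc: 0.1 rad per row about the pivot.

>>> {"op": "nudge_tcp", "data": {
  "rows": "-0.0007,-0.0135,0,0,0,-0.1\n-0.0007,-0.0135,0,0,0,-0.1\n-0.0007,-0.0135,0,0,0,-0.1\n-0.0007,-0.0135,0,0,0,-0.1\n0,0,0,0,0,0",
  "force": 70
}}

```text
clock: 8.7
position: [0.5001, 0.0058, 0.1004]
orientation: [0.645, 0.765, 0.002, 0.002]
wrist_force: [4.8, 2.6, -1.2]
finger_gap: 0.0119
grasp_force: 68.7
```

```bash
python3 - <<'E'
from rig import ctrl, eyes
from h import *
o=ctrl.observe();p=np.array([.5212,-.128]);d=np.array(o["position"])[:2]-p;print("r",np.linalg.norm(d),"gate",np.arctan2(d[1],d[0])-np.pi/2+.235)
to(o,.447,-.0142,.1,.565+np.pi/2)
E
```

```text
r 0.1354540378511233 gate 0.3910912784989099
theta 1.7405851119038027 tool delta [-0.0107 -0.0558  0.0002] rz(tool) -0.3952112148910938 q7 -0.02758888310709258 F [ 4.7591  2.6229 -1.1712] M [ 0.6567 -0.6209 -0.0337] gap 0.011911093915763015 t 8.7
```

>>> {"op": "nudge_tcp", "data": {
  "rows": "-0.0007,-0.0135,0,0,0,-0.1\n-0.0007,-0.0135,0,0,0,-0.1\n-0.0007,-0.0135,0,0,0,-0.1\n-0.0003,-0.008,0,0,0,-0.06\n0,0,0,0,0,0\n0,0,0,0,0,0"
}}

```text
clock: 9.2
position: [0.456, -0.0093, 0.1003]
orientation: [0.499, 0.866, 0.002, 0.002]
wrist_force: [3.3, 5.8, 3.3]
finger_gap: 0.0123
grasp_force: 69.6
```

```bash
cat > g.py <<'E'
from rig import ctrl, eyes
from h import *
o=ctrl.observe();p=np.array([.5212,-.128]);d=np.array(o["position"])[:2]-p;print("r",np.linalg.norm(d),"gate",np.arctan2(d[1],d[0])-np.pi/2+.235)
to(o,.447,-.0142,.1,.565+np.pi/2)
print("tool force",R.from_quat(o["orientation"]).inv().apply(o["wrist_force"]))
E
python3 g.py
```

```text
r 0.1354605908637794 gate 0.7373315267129442
theta 2.096005893290326 tool delta [ 0.0002 -0.0102  0.0003] rz(tool) -0.039790433504570455 q7 0.42884156740009916 F [3.2523 5.751  3.2797] M [ 1.2133 -0.446  -0.1013] gap 0.012321356616558173 t 9.2
tool force [ 3.3414  5.7169 -3.2497]
```

>>> {"op": "nudge_tcp", "data": {
  "rows": "0,-0.005,0,0,0,-0.04\n0,0,0,0,0,0"
}}

```text
clock: 9.37
position: [0.4517, -0.0117, 0.1003]
orientation: [0.481, 0.877, 0.002, 0.002]
wrist_force: [3.7, 6.9, 3.5]
finger_gap: 0.0121
grasp_force: 69.8
```

```bash
python3 g.py
```

```text
r 0.13549275683613224 gate 0.7736724208076377
theta 2.137787415796848 tool delta [ 0.0004 -0.0053  0.0003] rz(tool) 0.0019910890019514405 q7 0.48469154409450804 F [3.6627 6.8763 3.5457] M [ 1.2667 -0.401  -0.1021] gap 0.012138019548037608 t 9.3667
tool force [ 3.8295  6.8033 -3.51  ]
```

>>> {"op": "nudge_tcp", "data": {
  "rows": "0,-0.003,0,0,0,0\n0,0,0,0,0,0"
}}

```text
clock: 9.53
position: [0.4498, -0.0129, 0.1003]
orientation: [0.481, 0.876, 0.003, 0.002]
wrist_force: [4.3, 7.0, 2.3]
finger_gap: 0.0121
grasp_force: 69.6
```

```bash
python3 g.py
```

```text
r 0.13548892545550745 gate 0.7904425558891998
theta 2.137007802161839 tool delta [ 0.0004 -0.003   0.0003] rz(tool) 0.0012114753669423273 q7 0.49204959646995466 F [4.2935 7.0184 2.3354] M [ 1.2726 -0.5932 -0.0398] gap 0.012056744694474262 t 9.5333
tool force [ 3.6169  7.4048 -2.2875]
```

>>> {"op": "nudge_tcp", "data": {
  "rows": "0,-0.002,0,0,0,0\n0,0,0,0,0,0"
}}

```text
clock: 9.7
position: [0.4495, -0.0131, 0.1004]
orientation: [0.481, 0.877, 0.004, 0.003]
wrist_force: [9.1, 9.4, -1.8]
finger_gap: 0.0122
grasp_force: 69.3
```

```bash
python3 g.py
```

```text
r 0.13546266221886363 gate 0.7925492040482732
theta 2.137604608404664 tool delta [ 0.0004 -0.0028  0.0004] rz(tool) 0.001808281609767537 q7 0.49781563736612966 F [ 9.1208  9.3723 -1.837 ] M [ 1.6317 -1.5053 -0.02  ] gap 0.012229963909621657 t 9.7
tool force [ 3.013  12.7065  1.9673]
```

>>> {"op": "nudge_tcp", "data": {
  "rows": "0,-0.001,0,0,0,0\n0,0,0,0,0,0"
}}

```text
clock: 9.87
position: [0.4494, -0.0132, 0.1005]
orientation: [0.481, 0.877, 0.005, 0.004]
wrist_force: [11.5, 10.6, -4.2]
finger_gap: 0.012
grasp_force: 69.2
```

```bash
python3 g.py
```

```text
r 0.1354552077497591 gate 0.7938580217037267
theta 2.1380023766631675 tool delta [ 0.0004 -0.0026  0.0004] rz(tool) 0.0022060498682709984 q7 0.5007112153587784 F [11.4768 10.6358 -4.1657] M [ 1.7894 -1.8728  0.0658] gap 0.01198173805115356 t 9.8667
tool force [ 2.8136 15.3414  4.3489]
```

Position has stopped moving while the force climbs from 7 to 15 N: the arm is on its stop. A final look before handing in.

>>> {"op": "nudge_tcp", "data": {
  "rows": "0,-0.001,0,0,0,0\n0,0,0,0,0,0\n0,0,0,0,0,0\n0,0,0,0,0,0\n0,0,0,0,0,0\n0,0,0,0,0,0"
}}

```text
clock: 10.37
position: [0.4493, -0.0132, 0.1005]
orientation: [0.481, 0.877, 0.006, 0.004]
wrist_force: [13.2, 10.7, -6.3]
finger_gap: 0.0122
grasp_force: 69.2
```

```bash
python3 g.py
python3 - <<'E'
from rig import ctrl, eyes
import cv2,numpy as np
a=eyes.camera("wrist")["pixels"][:,:,::-1];b=eyes.camera("scene")["pixels"][150:260,150:300,::-1]
cv2.imwrite("pics/end.png",np.hstack([cv2.resize(a,(400,300)),cv2.resize(b,(400,300),interpolation=cv2.INTER_CUBIC)]))
E
```

```text
r 0.13547928075819843 gate 0.7946696272804702
theta 2.138448631422447 tool delta [ 0.0004 -0.0025  0.0005] rz(tool) 0.002652304627550617 q7 0.503555167389821 F [13.1767 10.6841 -6.3059] M [ 1.9376 -2.2535  0.0074] gap 0.01222980722678904 t 10.3667
tool force [ 1.9394 16.7648  6.5359]
```

View pics/end.png

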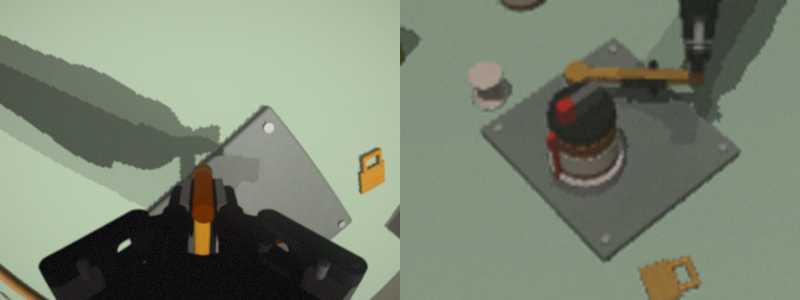

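The fingers hold the peg with the arm against the end post. The bar, from (600,90) to (566,112), is parallel to the holder's x edge, so the cap is still home.

```bash
python3 -c "
from rig import ctrl, eyes
print(ctrl.hand_in())"
```

```text
the job is handed in; nothing more can be done
None
```

I screwed the cap fully home to its stop, then swung the brass arm to its stop. The fingers are still holding it there by the peg, and the job was handed in at about 10.5 s of the 45 s.

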